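# Run the rest pins home

## Task

The four domed pins of the L-shaped steel work rest are standing up and must be reset for the next job: with the gripper shut, set the fingertips on the pin at the free end of the long arm and run them along the row in one light pass, down close to the steel all the way, round the corner to the pin on the short arm, so that each pin in turn is pushed fully home. Do not lift, turn or push the rest out of its place, and leave the loose parts round it alone. Then take the hand away.

Things in the scene. Friction and masses are not known exactly. Their poses are not given: they have to be found in the camera images.
- rest: L-shaped dark steel work rest, loose on the bench, 1.5 kg, 35 mm high, arms 40 mm wide. Origin: underside, middle of the long arm, which runs along its x from -66 to +66 mm; the short arm leaves the +x end towards its +y, to y = 66 mm. z is up. Four domed bright metal pins, 28 mm across, in its top: along the long arm at x = -46, 0 and 46 mm (the corner), and on the short arm at (46, 46).
- seat1 (a point): centre of the first pin, at the level of the rest's top face (35 mm above the bench), at the free end of the long arm: the pass begins here
- seat2 (a point): centre of the second pin, at the level of the rest's top face (35 mm above the bench)
- seat3 (a point): centre of the third (corner) pin, at the level of the rest's top face (35 mm above the bench)
- seat4 (a point): centre of the fourth (short arm) pin, at the level of the rest's top face (35 mm above the bench), the last of the pass
- gap1 (a point): point on the rest's top face half-way between pin 1 and pin 2
- gap2 (a point): point on the rest's top face half-way between pin 2 and pin 3
- gap3 (a point): point on the rest's top face half-way between pin 3 and pin 4
- pin1 (a joint): how far the first pin is pressed down, m: 0 fully out (its smooth domed top stands 5.5 mm above the top face), 0.0045 fully home (1 mm above it). Held by friction, about 1.5 N to push, stays where it is left; oiled and slippery, so fingertips that slide along the top face ride over the dome and press it down
- pin2 (a joint): how far the second pin is pressed down, m: 0 fully out (its smooth domed top stands 5.5 mm above the top face), 0.0045 fully home (1 mm above it). Held by friction, about 1.5 N to push, stays where it is left; oiled and slippery, so fingertips that slide along the top face ride over the dome and press it down
- pin3 (a joint): how far the third (corner) pin is pressed down, m: 0 fully out (its smooth domed top stands 5.5 mm above the top face), 0.0045 fully home (1 mm above it). Held by friction, about 1.5 N to push, stays where it is left; oiled and slippery, so fingertips that slide along the top face ride over the dome and press it down
- pin4 (a joint): how far the fourth (short arm) pin is pressed down, m: 0 fully out (its smooth domed top stands 5.5 mm above the top face), 0.0045 fully home (1 mm above it). Held by friction, about 1.5 N to push, stays where it is left; oiled and slippery, so fingertips that slide along the top face ride over the dome and press it down
- t_nut: stepped steel T-nut, 28 x 28 x 18 mm, beside the long arm on the short arm's side; origin at its underside. A bystander
- collet: tapered slit steel collet, 33 mm across, 46 mm high, standing some 60 mm short of the first pin, off the free end of the long arm; origin at its underside. A bystander
- key_bar: flat steel key bar, 112 x 14 x 7 mm, lying to the right, beyond the long wooden case; origin at its underside. A bystander

How it is judged:
By the outcome, as a careful person would: the job done as asked, in the order asked, and still so for the second after the job is handed in, with the robot touching nothing.
It also fails if it takes over 35 s, if anything falls off the work surface, if the arm or the gripper's body presses on something with over 40 N, if the wrist force passes 120 N, or if a joint passes its speed limit or range.

## Robot

A 7-joint arm with a two-finger parallel gripper is mounted at the origin on a cart in front of the work surface, level with it; the furniture and walls round the work are solid. World frame = base frame: x ahead of the robot, y to its left, z up, the work surface at z = 0. Lengths are in m, angles in rad, forces in N, time in s.
With the tool pointing down it reaches from about 0.425 to 0.925 m from the base axis. Payload 6.8 kg.
Tool frame: the origin (TCP) lies on the front face of the gripper's body, between the roots of the fingers; the fingertips stand 73 mm ahead of it and the grasp point (between the pads) lies 54 mm ahead of it; z points along the fingers, x is the direction in which the jaws open and shut, and the axes are right-handed (so a half turn about z gives the same grasp; the last joint's range is limited). The gripper opens to 85 mm and grips with 20 to 120 N. Pads are 22 mm wide; open, the fingers measure 114 mm over their backs; the gripper's body (76 mm by 85 mm) begins 54 mm behind the grasp point. The pads swing forward as they close: fully open they stand 13 mm farther back than shut.
Start: joints at [1.138, 0.477, 0.022, 1.555, -0.011, 1.109, -0.083], TCP at [0.215, -0.64, 0.304] pointing down, gripper open.
Joint ranges: [-2.96, 2.96], [-0.34, 2.1], [-1.41, 1.46], [0.24, 2.44], [-1.37, 4.51], [0.17, 1.92], [-2.96, 2.96]. Speed limits (rad/s): [2.39, 2.39, 3.14, 3.14, 3.14, 3.14, 3.14].

## Interface

Orientations are given as a unit quaternion [w, x, y, z].
In Python, from station import get_obs, read_camera, hand_in gives the robot as it stands. The module is installed in compiled form; this text tells all that it offers.
- The arm moves only by the shell command python3 -m creep 'ROWS' [FORCE]. ROWS is JSON, a list that holds one entry, the list of rows, each a list of 7 numbers: the turn, a rotation vector about the tool's x, y, z in rad, then the shift along the tool's x, y, z in m, then the finger opening in m, from 0 to 0.0854. A call has 1 to 20 rows; each row shifts and turns the pose as measured when the row begins, along the tool's axes as they then stand; what a row does not reach is not made up. A row lasts 1/12 s, in which the tool goes at most 41.7 mm and 7.16 degrees, less where a joint would pass 70% of its speed; a pose out of reach is approached as far as the arm can. A call is refused whole if a number of a shift passes 0.0417 or a number of a turn 0.125, either way. A call with a gripper value outside its range is refused whole. The fingers move at their own pace and stop on an object; FORCE is the grip in N (left out, the last holds). Time passes only in rows, so rows that do not move let the fingers close. It gives the time, the measured TCP pose, the force and the opening at its end, in the units of the state.
- get_obs(): the state, without advancing time (a new reading comes with each control period).
- read_camera(name): name is "scene" or "top" or "wrist"; returns a dict with "color" (400x640x3 uint8, red, green, blue), "range_z" (400x640 float32, m along the optical axis (not along the pixel's ray), 0 where there is no reading), "fovy" (degrees; the focal length in pixels is half the picture's height over the tangent of half this angle, whatever the lens; pixels are square), "cx", "cy" (the principal point, pixels), "rvec" (rotation vector, rad) and "tvec" (3), from world to camera coordinates, as OpenCV has them. Camera axes: x right, y down, z forward; pixel columns grow to the right and rows downward; lengths in m; the calibration is good to about 2 mm. A picture is of the moment at which its call begins.
- hand_in(): hands the job in, once; it reports no verdict.
The state is a dict: "t": time; "q": joint angles; "joint_vel": joint speeds; "joint_torque": joint torques, N m; "eef_pos": TCP position; "tool_rot": TCP orientation; "contact_force": force on the tool from outside, world axes, zero at the start; "torque": the same for the moment, N m; "gripper_width": opening from 0.0 (shut) to 1.0 (fully open).
Only numpy, scipy, OpenCV 4.12 (cv2) and the standard library are available. Lean on these libraries where they do the work, as an engineer would, in place of code of your own. Each camera call takes 0.05 s, during which the arm holds its last target.

## Working session

There is one attempt and no reset: what is moved stays moved. The work goes in short steps, Python scripts to look and compute and a shell command to move; the robot and the scene stay as the last step left them, time stands still between calls to the robot, and variables do not carry over. Pictures are saved under pics/ and viewed, and the job is handed in when it is done.

```bash
mkdir -p pics; ls
cat > h.py <<'E'
import numpy as np, cv2
from station import get_obs, read_camera
def cam(n):
    c=read_camera(n); R=cv2.Rodrigues(np.array(c['rvec'],float))[0]; t=np.array(c['tvec'],float).ravel()
    f=200/np.tan(np.radians(c['fovy'])/2); c.update(R=R,t=t,f=f); return c
def save(c,name): cv2.imwrite('pics/'+name, c['color'][:,:,::-1])
def ray(c,u,v,z):
    d=c['R'].T@np.array([(u-c['cx'])/c['f'],(v-c['cy'])/c['f'],1.]); o=-c['R'].T@c['t']
    return o+d*(z-o[2])/d[2]
def proj(c,p):
    q=c['R']@np.array(p)+c['t']; return q[:2]/q[2]*c['f']+[c['cx'],c['cy']]
E
python3 - <<'E'
from h import *
o=get_obs(); print({k:np.round(v,3) for k,v in o.items()})
for n in ['scene','top','wrist']:
    c=cam(n); save(c,n+'0.png'); print(n,c['f'],-c['R'].T@c['t'],c['R'][2])
E
```

```text
pics
{'t': np.float64(0.0), 'q': array([ 1.138,  0.478,  0.022,  1.556, -0.012,  1.109, -0.083]), 'joint_vel': array([ 0.001, -0.   ,  0.   , -0.   , -0.001, -0.001,  0.   ]), 'joint_torque': array([ 1.0000e-03, -5.9646e+01,  1.6080e+00, -2.8120e+01,  1.2000e-02,
        9.0000e-03, -0.0000e+00]), 'eef_pos': array([ 0.215, -0.639,  0.303]), 'tool_rot': array([-0.   ,  0.812, -0.583, -0.001]), 'contact_force': array([-1.149,  0.456,  1.162]), 'torque': array([-0.017, -0.053,  0.03 ]), 'gripper_width': np.float64(0.999)}
scene 434.70592048007614 [0.19032684 0.01810647 0.78617137] [ 0.426466   -0.17672557 -0.88707092]
top 505.2048663192286 [ 0.4601668  -0.11322695  0.97526634] [ 0.09823112  0.01027797 -0.99511055]
wrist 316.89353156410726 [ 0.27817602 -0.61975685  0.37293504] [-0.2443403  -0.08199805 -0.9662164 ]
```

View pics/scene0.png

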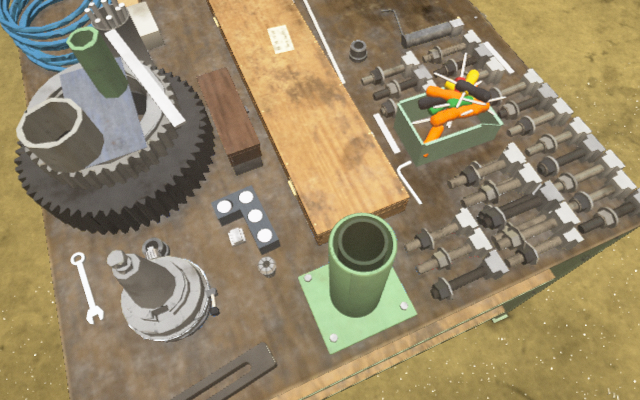

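View pics/top0.png

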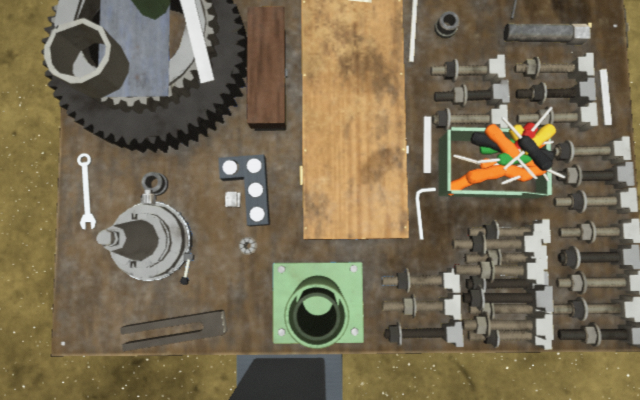

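View pics/wrist0.png

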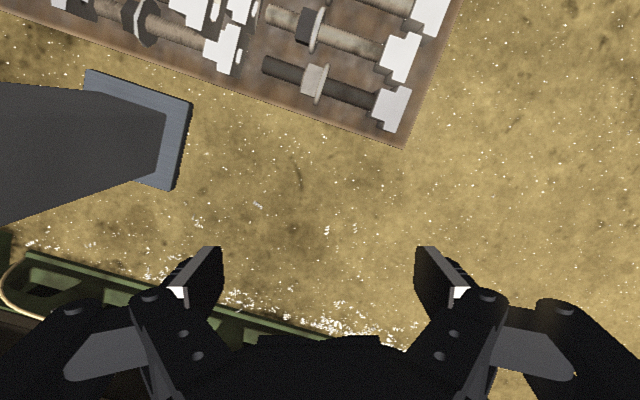

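The top view shows the rest's pins at about (256,214), (256,190), (254,165) and (230,168). The T-nut is at (232,200), the collet at (248,245), the long wooden case on the right and the green post below. Next I measure the pins in both views.

```bash
cat > m.py <<'E'
from h import *
seeds={'top':[(256,214),(256,190),(254,165),(230,168)],'scene':[(263,236),(255,216),(246,198),(225,207)]}
def pins(c,n,z=0.0375):
    g=cv2.cvtColor(c['color'],cv2.COLOR_RGB2GRAY); m=(g>190).astype(np.uint8)
    k,l,st,ce=cv2.connectedComponentsWithStats(m)
    out=[]
    for s in seeds[n]:
        i=min(range(1,k),key=lambda i:np.hypot(*(ce[i]-s))+ (100 if st[i,4]<60 else 0))
        out.append(ray(c,*ce[i],z)); print(n,np.round(ce[i],1),st[i,4],np.round(out[-1],4), 'depth pt', np.round(dp(c,*ce[i]),4))
    return np.array(out)
def dp(c,u,v):
    u0,v0=int(round(u)),int(round(v)); z=np.median(c['range_z'][v0-2:v0+3,u0-2:u0+3])
    return c['R'].T@(np.array([(u-c['cx'])/c['f']*z,(v-c['cy'])/c['f']*z,z])-c['t'])
if __name__=='__main__':
    P=[]
    for n in ['top','scene']:
        c=cam(n); p=pins(c,n); P.append(p); 
        print(np.linalg.norm(np.diff(p,axis=0),axis=1), np.degrees(np.arctan2(*(p[2]-p[0])[1::-1])))
        if n=='top':
            for nm,u,v in [('case',320,200),('case2',310,120),('tnut',232,200),('collet',248,245),('dark block',265,70),('block near',265,115),('chuck',135,240),('chuck top',110,236),('post',318,290),('plate',285,275),('bench',280,220),('nut',153,183),('gear',200,120),('steel',236,178)]: print(nm,np.round(dp(c,u,v),3))
            save({'color':cv2.resize(c['color'][120:290,120:340],None,fx=3.5,fy=3.5)},'crop1.png')
    print((P[0]+P[1])/2)
E
python3 m.py
```

```text
top [256.5 213.7] 159 [0.5326 0.0057 0.0375] depth pt [0.5325 0.0055 0.0389]
top [255.1 189.4] 160 [0.5782 0.0085 0.0375] depth pt [0.578  0.0082 0.0393]
top [253.6 165.2] 157 [0.6241 0.0115 0.0375] depth pt [0.6239 0.0113 0.0387]
top [229.4 167. ] 152 [0.6213 0.057  0.0375] depth pt [0.6209 0.0566 0.0398]
[0.04566505 0.04601664 0.04568008] 3.6177704950553626
case [ 0.555 -0.113  0.06 ]
case2 [ 0.704 -0.096  0.059]
tnut [0.561 0.055 0.017]
collet [0.475 0.027 0.001]
dark block [ 0.787 -0.016  0.096]
block near [ 0.704 -0.016  0.096]
chuck [0.482 0.175 0.191]
chuck top [0.486 0.19  0.249]
post [ 0.404 -0.109  0.213]
plate [ 0.418 -0.045  0.012]
bench [ 0.523 -0.035 -0.001]
nut [ 0.598  0.213 -0.001]
gear [0.703 0.106 0.07 ]
steel [0.602 0.047 0.023]
scene [264.2 235. ] 159 [0.5315 0.0068 0.0375] depth pt [0.5309 0.0068 0.0389]
scene [254.7 215.3] 146 [0.5772 0.0097 0.0375] depth pt [0.5766 0.0097 0.0387]
scene [245.7 196.6] 137 [0.6227 0.0125 0.0375] depth pt [0.6219 0.0125 0.039 ]
scene [223.6 206.2] 140 [0.6201 0.0583 0.0375] depth pt [0.6192 0.0582 0.0391]
[0.0458441  0.04556999 0.04590148] 3.5381853680555326
[[0.5320484  0.00624119 0.0375    ]
 [0.57771428 0.00908847 0.0375    ]
 [0.62341772 0.01195449 0.0375    ]
 [0.62067194 0.05766281 0.0375    ]]
```

View pics/crop1.png

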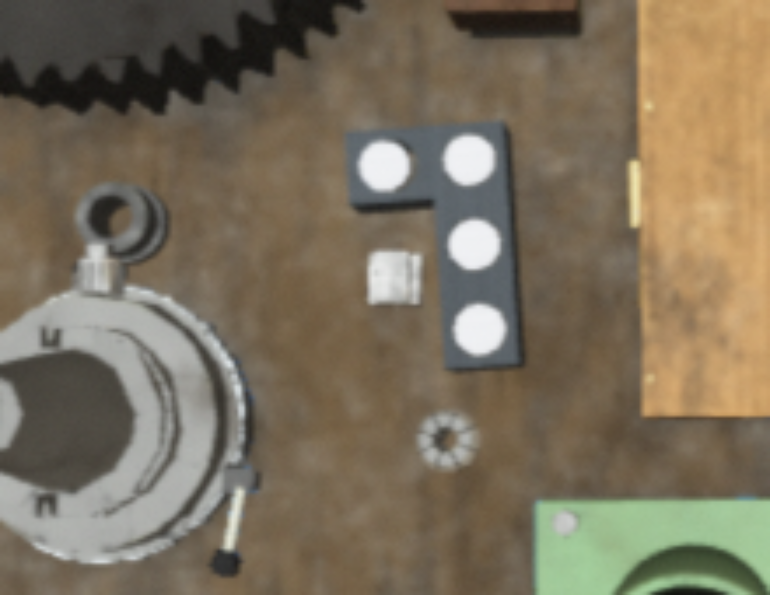

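```bash
python3 - <<'E'
from h import *
c=cam('top')
v,u=np.mgrid[0:400,0:640]; z=c['range_z']
P=np.stack([(u-c['cx'])/c['f']*z,(v-c['cy'])/c['f']*z,z],-1)-c['t']; P=P@c['R']
ok=z>0
for x0,x1,y0,y1 in [(.3,.5,-.2,0),(.2,.6,-.6,-.2),(.45,.72,-.06,.12),(.4,.6,.1,.25),(.5,.8,-.2,-.05)]:
    m=ok&(P[...,0]>x0)&(P[...,0]<x1)&(P[...,1]>y0)&(P[...,1]<y1); q=P[m]; i=q[:,2].argmax(); print(q[i].round(3))
for i in range(3):
    o=get_obs(); print(o['t'],o['contact_force'],o['eef_pos'])
E
python3 -m creep '[[[0,0,-0.12,0,0,-0.02,0],[0,0,-0.12,0,0,-0.02,0],[0,0,-0.12,0,0,-0.02,0],[0,0,-0.12,0,0,-0.02,0],[0,0,-0.12,0,0,0,0],[0,0,-0.12,0,0,0,0],[0,0,-0.12,0,0,0,0],[0,0,-0.12,0,0,0,0],[0,0,-0.12,0,0,0,0],[0,0,-0.12,0,0,0,0],[0,0,-0.1,0,0,0,0]]]' 20
```

```text
[ 0.373 -0.136  0.261]
[ 0.585 -0.369  0.131]
[ 0.698 -0.003  0.101]
[0.485 0.188 0.254]
[ 0.725 -0.051  0.098]
0.3 [-0.26548871 -1.35705825 -1.14090874] [ 0.21533537 -0.63959219  0.30353856]
0.3 [-0.26548871 -1.35705825 -1.14090874] [ 0.21533537 -0.63959219  0.30353856]
0.3 [-0.26548871 -1.35705825 -1.14090874] [ 0.21533537 -0.63959219  0.30353856]
t: 1.22
eef_pos: [0.2152, -0.6389, 0.3865]
tool_rot: [-0.001, 0.999, 0.053, -0.001]
contact_force: [-0.3, 0.3, 0.5]
gripper_width: 0.005
```

```bash
python3 -m creep '[[[0,0,0,0.017,-0.035,0,0],[0,0,0,0.017,-0.035,0,0],[0,0,0,0.017,-0.035,0,0],[0,0,0,0.017,-0.035,0,0],[0,0,0,0.017,-0.035,0,0],[0,0,0,0.017,-0.035,0,0],[0,0,0,0.017,-0.035,0,0],[0,0,0,0.017,-0.035,0,0],[0,0,0,0.017,-0.035,0,0],[0,0,0,0.017,-0.035,0,0],[0,0,0,0.017,-0.035,0,0],[0,0,0,0.017,-0.035,0,0],[0,0,0,0.017,-0.035,0,0],[0,0,0,0.017,-0.035,0,0],[0,0,0,0,0,0,0]]]'
python3 - <<'E'
from h import *
o=get_obs();print(o['eef_pos'],o['tool_rot'],np.round(o['q'],2))
E
```

```text
t: 2.47
eef_pos: [0.4014, -0.1045, 0.3844]
tool_rot: [0.002, 0.999, 0.052, -0.001]
contact_force: [-0.0, -0.0, 0.3]
gripper_width: -0.003
[ 0.40141787 -0.10450936  0.38439152] [ 1.88076722e-03  9.98654244e-01  5.18253703e-02 -5.43657369e-04] [ 0.81 -0.   -0.68  1.99  0.    1.16  0.22]
```

```bash
python3 -m creep '[[[0,0,0.042,0.0275,-0.0205,0,0],[0,0,0,0.0275,-0.0205,0,0],[0,0,0,0.0275,-0.0205,0,0],[0,0,0,0.0275,-0.0205,0,0],[0,0,0,0.0275,-0.0205,0.01,0],[0,0,0,0,0,0.04,0],[0,0,0,0,0,0.04,0],[0,0,0,0,0,0.04,0],[0,0,0,0,0,0.04,0],[0,0,0,0,0,0.03,0],[0,0,0,0,0,0,0]]]'
cat > s.py <<'E'
from h import *
from scipy.spatial.transform import Rotation as Ro
T=np.array([[0.532,0.0062],[0.5777,0.0091],[0.6234,0.012],[0.6207,0.0577]])
o=get_obs(); w,x,y,z=o['tool_rot']; R=Ro.from_quat([x,y,z,w])
M=R.as_matrix()
print('t',round(o['t'],2),'tcp',o['eef_pos'].round(4),'tip',(o['eef_pos']+M[:,2]*.073).round(4),'zaxis',M[:,2].round(4),'yaw',np.degrees(np.arctan2(M[1,0],M[0,0])).round(2),'F',np.round(o['contact_force'],2))
tip=o['eef_pos']+M[:,2]*.073
for t in T: 
    d=np.array([*t,0.0355])-tip; print('to pin, tool axes mm',(M.T@d*1000).round(1))
g=Ro.from_euler('z',3.6,degrees=True)*Ro.from_quat([1,0,0,0]); print('turn',(R.inv()*g).as_rotvec().round(4))
E
python3 s.py
```

```text
t: 3.38
eef_pos: [0.5421, 0.0136, 0.1797]
tool_rot: [0.003, 1.0, 0.031, 0.006]
contact_force: [-1.2, -0.0, -0.6]
gripper_width: -0.003
t 3.38 tcp [0.5421 0.0136 0.1797] tip [0.543  0.0132 0.1067] zaxis [ 0.0125 -0.0049 -0.9999] yaw 3.54 F [-1.22 -0.   -0.63]
to pin, tool axes mm [-12.3   5.9  71.1]
to pin, tool axes mm [33.5  5.9 71.6]
to pin, tool axes mm [79.3  5.8 72.2]
to pin, tool axes mm [ 79.4 -40.   71.9]
turn [ 0.0057 -0.0122 -0.0011]
```

```bash
python3 -m creep '[[[0.006,-0.012,0,-0.012,0.006,0.02,0],[0,0,0,0,0,0.02,0],[0,0,0,0,0,0,0]]]'; python3 s.py
python3 - <<'E'
from h import *
for n in ['top','scene','wrist']:
    c=cam(n); save(c,n+'2.png')
    if n!='wrist':
        r=c['color'][120:290,180:340]
        save({'color':cv2.resize(r,None,fx=3.5,fy=3.5)},n+'2c.png')
E
```

```text
t: 3.63
eef_pos: [0.5318, 0.0063, 0.1404]
tool_rot: [-0.0, 1.0, 0.031, 0.0]
contact_force: [-1.0, 0.5, 1.2]
gripper_width: 0.002
t 3.63 tcp [0.5318 0.0063 0.1404] tip [0.5318 0.0064 0.0674] zaxis [ 2.e-04  6.e-04 -1.e+00] yaw 3.55 F [-0.98  0.52  1.21]
to pin, tool axes mm [ 0.2  0.2 31.9]
to pin, tool axes mm [46.   0.1 31.9]
to pin, tool axes mm [91.8  0.1 31.9]
to pin, tool axes mm [ 91.9 -45.7  31.9]
turn [-0.0006 -0.0002 -0.0009]
```

View pics/scene2c.png

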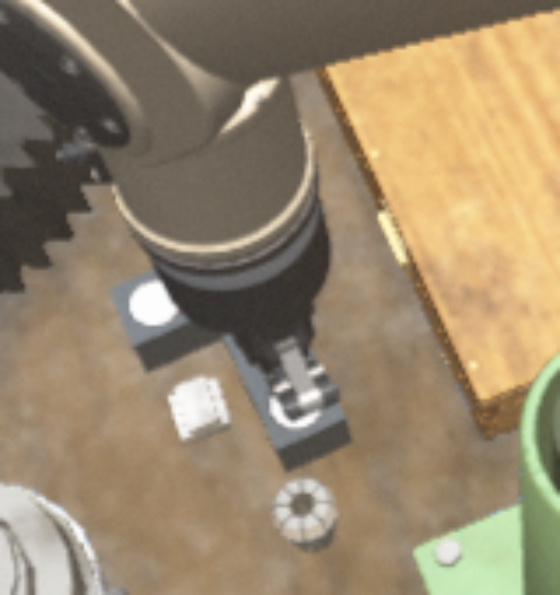

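View pics/wrist2.png

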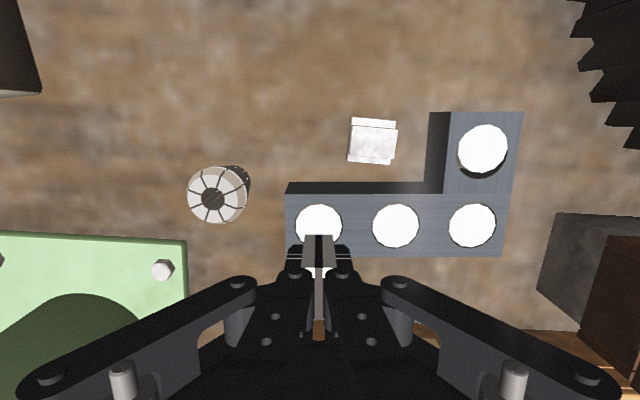

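View pics/top2c.png

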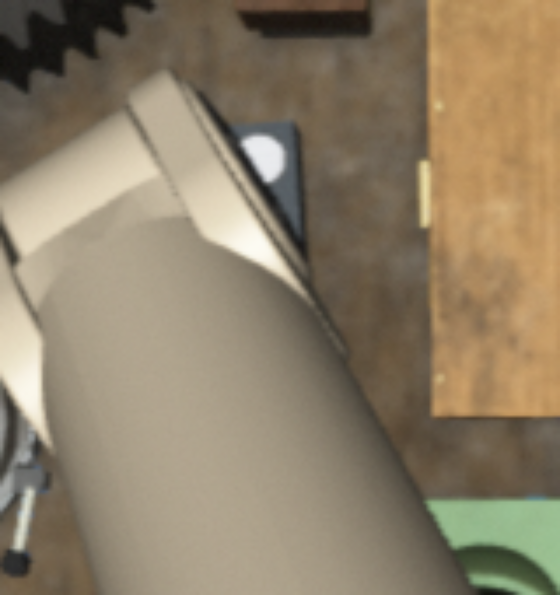

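The closed fingertips sit over pin 1 (wrist view, column 319, which matches the pin's centre column). Before going lower I check the arm's clearance over the chuck.

Run:
```python
from h import *
c=cam('top')
v,u=np.mgrid[0:400,0:640]; z=c['range_z']
P=np.stack([(u-c['cx'])/c['f']*z,(v-c['cy'])/c['f']*z,z],-1)-c['t']; P=P@c['R']
m=(z>0)&(P[...,2]>.26)&(P[...,0]>.3); q=P[m]
for y in np.arange(-.15,.25,.04):
    s=q[abs(q[:,1]-y)<.02]
    if len(s): print(round(y,2),'x',s[:,0].min().round(3),s[:,0].max().round(3),'z',s[:,2].min().round(3),s[:,2].max().round(3))
```

```text
-0.15 x 0.365 0.395 z 0.592 0.667
-0.11 x 0.37 0.459 z 0.26 0.673
-0.07 x 0.358 0.532 z 0.378 0.655
-0.03 x 0.368 0.588 z 0.384 0.603
0.01 x 0.433 0.589 z 0.403 0.523
0.05 x 0.488 0.561 z 0.404 0.47
```

View pics/scene2.png

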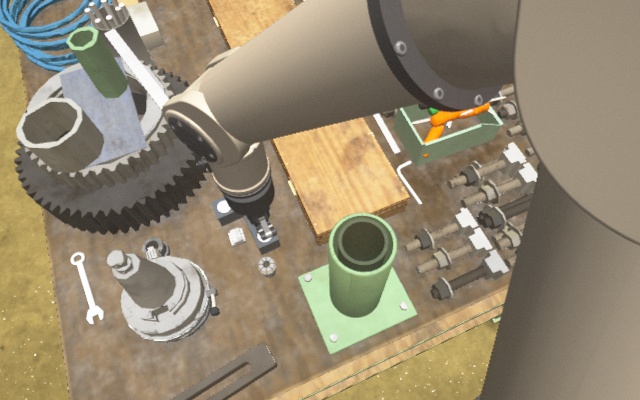

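```bash
python3 -m creep '[[[0,0,0,0,0,0.012,0],[0,0,0,0,0,0.009,0],[0,0,0,0,0,0,0],[0,0,0,0,0,0,0]]]'; python3 s.py|head -2;  python3 -m creep '[[[0,0,0,0,0,0.002,0],[0,0,0,0,0,0.002,0],[0,0,0,0,0,0,0]]]'; python3 s.py|head -2
```

```text
t: 4.17
eef_pos: [0.5372, 0.0073, 0.1253]
tool_rot: [0.0, 0.999, 0.031, 0.007]
contact_force: [0.6, -0.2, 0.3]
gripper_width: -0.004
t 4.17 tcp [0.5372 0.0073 0.1253] tip [0.5383 0.0073 0.0523] zaxis [ 1.460e-02  2.000e-04 -9.999e-01] yaw 3.53 F [ 0.61 -0.2   0.26]
to pin, tool axes mm [-6.6  0.7 16.7]
t: 4.42
eef_pos: [0.5374, 0.0075, 0.1212]
tool_rot: [0.0, 0.999, 0.031, 0.007]
contact_force: [0.6, -0.2, -0.1]
gripper_width: 0.0
t 4.42 tcp [0.5374 0.0075 0.1212] tip [0.5385 0.0075 0.0482] zaxis [ 1.480e-02  2.000e-04 -9.999e-01] yaw 3.55 F [ 0.62 -0.15 -0.1 ]
to pin, tool axes mm [-6.7  0.9 12.6]
```

```bash
python3 -m creep '[[[0,-0.0146,0,-0.0055,0.001,0.002,0],[0,0,0,0,0,0.001,0]]]'; python3 s.py|sed -n '1,2p;6p'
```

```text
t: 4.58
eef_pos: [0.5316, 0.0062, 0.118]
tool_rot: [0.0, 1.0, 0.031, -0.001]
contact_force: [-0.2, 0.7, 0.7]
gripper_width: 0.005
t 4.58 tcp [0.5316 0.0062 0.118 ] tip [0.5315 0.0061 0.045 ] zaxis [-1.1e-03 -8.0e-04 -1.0e+00] yaw 3.56 F [-0.15  0.71  0.7 ]
to pin, tool axes mm [ 0.5 -0.1  9.5]
turn [ 0.0007  0.0011 -0.0008]
```

```bash
for i in 1 ; do python3 -m creep '[[[0,0,0,0,0,0.0015,0],[0,0,0,0,0,0.0015,0]]]'; python3 s.py|sed -n '1,2p;6p'; python3 -m creep '[[[0,0,0,0,0,0.0015,0]]]'; python3 s.py|sed -n '1,2p;6p';python3 -m creep '[[[0,0,0,0,0,0.0015,0]]]'; python3 s.py|sed -n '1,2p;6p'; done
```

```text
t: 4.75
eef_pos: [0.5314, 0.0061, 0.1148]
tool_rot: [0.0, 1.0, 0.031, -0.001]
contact_force: [0.0, 0.2, -0.3]
gripper_width: 0.004
t 4.75 tcp [0.5314 0.0061 0.1148] tip [0.5314 0.006  0.0418] zaxis [-1.2e-03 -8.0e-04 -1.0e+00] yaw 3.55 F [ 0.04  0.23 -0.29]
to pin, tool axes mm [ 0.7 -0.2  6.3]
turn [ 0.0007  0.0013 -0.0009]
t: 4.83
eef_pos: [0.5314, 0.006, 0.1132]
tool_rot: [0.0, 1.0, 0.031, -0.001]
contact_force: [-0.4, -0.8, -0.2]
gripper_width: 0.003
t 4.83 tcp [0.5314 0.006  0.1132] tip [0.5314 0.006  0.0402] zaxis [-1.2e-03 -8.0e-04 -1.0e+00] yaw 3.54 F [-0.4  -0.79 -0.2 ]
to pin, tool axes mm [ 0.7 -0.2  4.7]
turn [ 0.0007  0.0012 -0.001 ]
t: 4.92
eef_pos: [0.5315, 0.006, 0.1116]
tool_rot: [0.0, 1.0, 0.031, -0.001]
contact_force: [-0.6, 0.1, 2.8]
gripper_width: 0.004
t 4.92 tcp [0.5315 0.006  0.1116] tip [0.5314 0.006  0.0386] zaxis [-1.1e-03 -8.0e-04 -1.0e+00] yaw 3.54 F [-0.6   0.08  2.79]
to pin, tool axes mm [ 0.6 -0.2  3.1]
turn [ 0.0007  0.0011 -0.0011]
```

```bash
python3 -m creep '[[[0,0,0,0,0,0.0012,0]]]';  python3 -m creep '[[[0,0,0,0,0,0.0008,0]]]'; python3 -m creep '[[[0,0,0,0,0,0.0004,0]]]';python3 s.py|sed -n '1,2p;6p'
```

```text
t: 5.0
eef_pos: [0.5315, 0.006, 0.1103]
tool_rot: [0.0, 1.0, 0.031, -0.001]
contact_force: [-0.4, 0.2, 1.4]
gripper_width: -0.001
t: 5.08
eef_pos: [0.5315, 0.006, 0.1094]
tool_rot: [0.0, 1.0, 0.031, -0.001]
contact_force: [0.5, -0.1, 1.5]
gripper_width: -0.004
t: 5.17
eef_pos: [0.5315, 0.006, 0.1089]
tool_rot: [0.0, 1.0, 0.031, -0.001]
contact_force: [-0.1, -0.6, 1.8]
gripper_width: -0.003
t 5.17 tcp [0.5315 0.006  0.1089] tip [0.5314 0.006  0.0359] zaxis [-0.0012 -0.001  -1.    ] yaw 3.55 F [-0.08 -0.56  1.77]
to pin, tool axes mm [ 0.6 -0.2  0.4]
turn [ 0.0009  0.0013 -0.0009]
```

```bash
python3 -m creep '[[[0,0,0,0,0,0.0004,0]]]';  python3 -m creep '[[[0,0,0,0,0,0.0003,0]]]'; python3 s.py|sed -n '1,2p;6p'
```

```text
t: 5.25
eef_pos: [0.5315, 0.0061, 0.1084]
tool_rot: [0.0, 1.0, 0.031, -0.001]
contact_force: [-0.6, -0.2, 2.0]
gripper_width: 0.003
t: 5.33
eef_pos: [0.5316, 0.0061, 0.1083]
tool_rot: [0.001, 1.0, 0.031, -0.001]
contact_force: [-1.4, -0.4, 5.1]
gripper_width: 0.0
t 5.33 tcp [0.5316 0.0061 0.1083] tip [0.5315 0.006  0.0353] zaxis [-0.0012 -0.0012 -1.    ] yaw 3.54 F [-1.36 -0.43  5.08]
to pin, tool axes mm [ 0.5 -0.2 -0.2]
turn [ 0.0011  0.0012 -0.001 ]
```

```bash
python3 -m creep '[[[0,0,0,0.002,0,0,0],[0,0,0,0.003,0,0,0],[0,0,0,0.003,0,0.0001,0]]]'; python3 s.py|sed -n '1,3p;6p'
```

```text
t: 5.58
eef_pos: [0.5393, 0.0066, 0.1084]
tool_rot: [0.001, 1.0, 0.031, -0.001]
contact_force: [-0.7, -0.9, 1.9]
gripper_width: -0.0
t 5.58 tcp [0.5393 0.0066 0.1084] tip [0.5392 0.0065 0.0354] zaxis [-0.0018 -0.0017 -1.    ] yaw 3.56 F [-0.73 -0.86  1.87]
to pin, tool axes mm [-7.2 -0.1 -0. ]
to pin, tool axes mm [38.6 -0.2 -0.1]
turn [ 0.0016  0.0019 -0.0007]
```

```bash
python3 -m creep '[[[0.001,0.001,0,0.003,0,0.0002,0],[0,0,0,0.003,0,0.0001,0],[0,0,0,0.003,0,0.0001,0]]]'; python3 s.py|sed -n '1,3p;6p'
```

```text
t: 5.83
eef_pos: [0.5497, 0.0072, 0.1078]
tool_rot: [0.0, 1.0, 0.031, -0.0]
contact_force: [-0.6, 0.4, -0.3]
gripper_width: 0.002
t 5.83 tcp [0.5497 0.0072 0.1078] tip [0.5497 0.0072 0.0348] zaxis [-1.e-04 -1.e-04 -1.e+00] yaw 3.55 F [-0.62  0.41 -0.28]
to pin, tool axes mm [-17.7  -0.1  -0.7]
to pin, tool axes mm [28.1 -0.1 -0.7]
turn [ 0.0001  0.0001 -0.0008]
```

```bash
python3 -m creep '[[[0,0,0,0.003,0,0,0],[0,0,0,0.003,0,0,0],[0,0,0,0.003,0,0,0]]]'; python3 s.py|sed -n '1,3p;6p'
```

```text
t: 6.08
eef_pos: [0.5528, 0.0077, 0.1077]
tool_rot: [0.002, 0.999, 0.031, -0.008]
contact_force: [-11.9, -0.5, 16.3]
gripper_width: -0.001
t 6.08 tcp [0.5528 0.0077 0.1077] tip [0.5516 0.0073 0.0347] zaxis [-0.0168 -0.0053 -0.9998] yaw 3.53 F [-11.89  -0.54  16.33]
to pin, tool axes mm [-19.6  -0.1  -0.5]
to pin, tool axes mm [26.2 -0.2 -1.3]
turn [ 0.0042  0.017  -0.0011]
```

```bash
python3 -m creep '[[[0.004,0.017,0,-0.002,0,-0.0005,0]]]'; python3 s.py|sed -n '1,3p;6p'
python3 - <<'E'
from h import *
c=cam('wrist'); save(c,'wrist3.png'); 
c=cam('scene'); save({'color':cv2.resize(c['color'][170:270,180:310],None,fx=5,fy=5)},'scene3.png')
E
```

```text
t: 6.17
eef_pos: [0.551, 0.0078, 0.1083]
tool_rot: [0.0, 1.0, 0.031, -0.001]
contact_force: [0.5, 0.5, -0.0]
gripper_width: 0.003
t 6.17 tcp [0.551  0.0078 0.1083] tip [0.5509 0.0078 0.0353] zaxis [-1.2e-03 -4.0e-04 -1.0e+00] yaw 3.55 F [ 0.47  0.49 -0.02]
to pin, tool axes mm [-18.9   0.4  -0.2]
to pin, tool axes mm [26.8  0.4 -0.3]
turn [ 0.0004  0.0012 -0.0009]
```

View pics/wrist3.png

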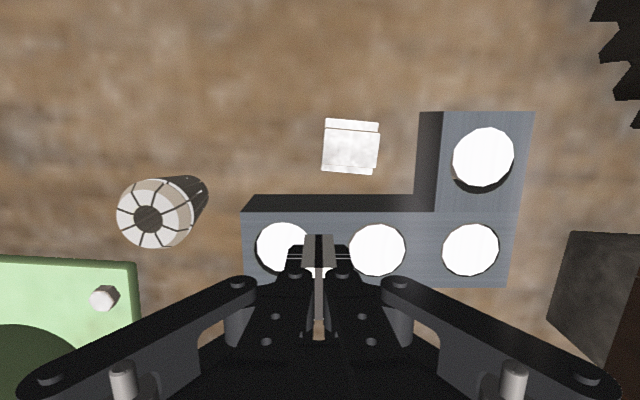

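View pics/scene3.png

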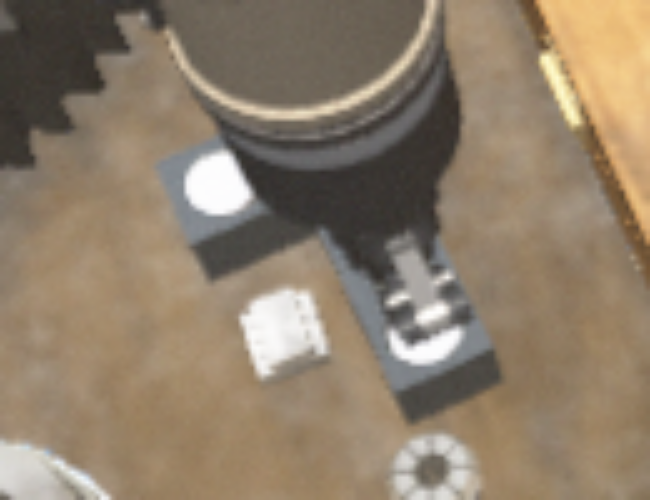

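```bash
python3 -m creep '[[[0,0.001,0,0.002,0,-0.0004,0],[0,0,0,0.002,0,0,0]]]'; python3 s.py|sed -n '1,3p;6p'
```

```text
t: 6.43
eef_pos: [0.5548, 0.0076, 0.1084]
tool_rot: [0.0, 1.0, 0.031, 0.001]
contact_force: [0.6, -0.1, -0.2]
gripper_width: 0.004
t 6.43 tcp [0.5548 0.0076 0.1084] tip [0.5549 0.0075 0.0354] zaxis [ 1.2e-03 -2.0e-04 -1.0e+00] yaw 3.55 F [ 0.56 -0.08 -0.19]
to pin, tool axes mm [-22.9  -0.1  -0.2]
to pin, tool axes mm [22.9 -0.1 -0.1]
turn [ 0.0003 -0.0012 -0.0009]
```

```bash
python3 -m creep '[[[0,0,0,0.002,0,0,0],[0,0,0,0.002,0,0,0]]]'; python3 s.py|sed -n '1,3p;6p'
```

```text
t: 6.6
eef_pos: [0.56, 0.0077, 0.1083]
tool_rot: [-0.0, 1.0, 0.031, 0.001]
contact_force: [-0.0, 0.7, 0.8]
gripper_width: -0.004
t 6.6 tcp [0.56   0.0077 0.1083] tip [0.5601 0.0077 0.0353] zaxis [ 1.9e-03  1.0e-04 -1.0e+00] yaw 3.53 F [-0.05  0.65  0.78]
to pin, tool axes mm [-28.1  -0.2  -0.2]
to pin, tool axes mm [17.7 -0.3 -0.1]
turn [ 0.0001 -0.0019 -0.0013]
```

```bash
python3 -m creep '[[[0,-0.001,0.001,0.003,0,0,0],[0,0,0,0.003,0,0,0]]]'; python3 s.py|sed -n '1,3p;6p';python3 -m creep '[[[0,0,0,0.003,0,0,0],[0,0,0,0.003,0,0,0]]]'; python3 s.py|sed -n '1,3p;6p'
```

```text
t: 6.77
eef_pos: [0.566, 0.008, 0.1081]
tool_rot: [0.0, 1.0, 0.03, -0.001]
contact_force: [-2.4, -0.0, 1.4]
gripper_width: -0.001
t 6.77 tcp [0.566  0.008  0.1081] tip [0.5659 0.008  0.0351] zaxis [-1.e-03 -4.e-04 -1.e+00] yaw 3.45 F [-2.38 -0.01  1.37]
to pin, tool axes mm [-34.   -0.3  -0.4]
to pin, tool axes mm [11.8 -0.4 -0.5]
turn [ 0.0003  0.001  -0.0026]
t: 6.93
eef_pos: [0.5725, 0.0085, 0.108]
tool_rot: [0.0, 1.0, 0.03, -0.001]
contact_force: [-4.1, -0.4, 4.7]
gripper_width: -0.002
t 6.93 tcp [0.5725 0.0085 0.108 ] tip [0.5723 0.0084 0.035 ] zaxis [-1.8e-03 -5.0e-04 -1.0e+00] yaw 3.45 F [-4.12 -0.44  4.7 ]
to pin, tool axes mm [-40.4  -0.2  -0.4]
to pin, tool axes mm [ 5.4 -0.4 -0.5]
turn [ 0.0004  0.0019 -0.0027]
```

```bash
python3 -m creep '[[[0,0.002,-0.002,0.003,0,0,0],[0,0,0,0.003,0,0,0]]]'; python3 s.py|sed -n '1,3p;6p';python3 -m creep '[[[0,0,0,0.003,0,0,0]]]'; python3 s.py|sed -n '1,3p;6p'
```

```text
t: 7.1
eef_pos: [0.5794, 0.0091, 0.1086]
tool_rot: [0.0, 1.0, 0.031, 0.0]
contact_force: [0.4, -0.6, 1.2]
gripper_width: 0.0
t 7.1 tcp [0.5794 0.0091 0.1086] tip [0.5795 0.009  0.0356] zaxis [ 7.e-04 -6.e-04 -1.e+00] yaw 3.57 F [ 0.38 -0.58  1.19]
to pin, tool axes mm [-47.5  -0.1   0. ]
to pin, tool axes mm [-1.7 -0.2  0.1]
turn [ 0.0006 -0.0007 -0.0005]
t: 7.18
eef_pos: [0.5831, 0.0094, 0.1087]
tool_rot: [0.0, 1.0, 0.031, 0.001]
contact_force: [0.3, 0.5, 0.2]
gripper_width: -0.003
t 7.18 tcp [0.5831 0.0094 0.1087] tip [0.5832 0.0094 0.0357] zaxis [ 1.4e-03 -3.0e-04 -1.0e+00] yaw 3.57 F [0.26 0.48 0.2 ]
to pin, tool axes mm [-51.3  -0.    0.1]
to pin, tool axes mm [-5.5 -0.1  0.2]
turn [ 0.0004 -0.0014 -0.0004]
```

```bash
python3 -m creep '[[[0,-0.001,0,0,0,0.0004,0],[0,0,0,0,0,0.0002,0]]]'; python3 s.py|sed -n '1,3p;6p'
```

```text
t: 7.35
eef_pos: [0.5844, 0.0095, 0.1084]
tool_rot: [0.0, 1.0, 0.031, 0.001]
contact_force: [-2.1, -0.5, 4.9]
gripper_width: -0.001
t 7.35 tcp [0.5844 0.0095 0.1084] tip [0.5846 0.0095 0.0354] zaxis [ 0.0019  0.     -1.    ] yaw 3.55 F [-2.14 -0.47  4.93]
to pin, tool axes mm [-52.7   0.   -0.2]
to pin, tool axes mm [-6.9 -0.  -0.2]
turn [ 0.0001 -0.0019 -0.0008]
```

```bash
python3 -m creep '[[[0,-0.002,0,0.003,0,0,0],[0,0,0,0.003,0,0,0]]]'; python3 s.py|sed -n '1p;4p;6p';python3 -m creep '[[[0,0,0,0.003,0,0,0],[0,0,0,0.003,0,0,0]]]'; python3 s.py|sed -n '1p;4p;6p'
```

```text
t: 7.52
eef_pos: [0.5903, 0.0098, 0.1083]
tool_rot: [0.0, 1.0, 0.031, -0.0]
contact_force: [0.4, -0.4, -0.2]
gripper_width: 0.004
t 7.52 tcp [0.5903 0.0098 0.1083] tip [0.5902 0.0098 0.0353] zaxis [-9.e-04 -4.e-04 -1.e+00] yaw 3.56 F [ 0.41 -0.43 -0.24]
to pin, tool axes mm [33.3 -0.1 -0.2]
turn [ 0.0003  0.0009 -0.0007]
t: 7.68
eef_pos: [0.5969, 0.0102, 0.1081]
tool_rot: [0.0, 1.0, 0.031, -0.0]
contact_force: [-0.4, -0.1, -0.1]
gripper_width: 0.003
t 7.68 tcp [0.5969 0.0102 0.1081] tip [0.5969 0.0102 0.0351] zaxis [-7.e-04 -2.e-04 -1.e+00] yaw 3.56 F [-0.41 -0.05 -0.14]
to pin, tool axes mm [26.6 -0.2 -0.5]
turn [ 0.0002  0.0007 -0.0007]
```

```bash
python3 -m creep '[[[0,0,0,0.003,0,-0.0002,0],[0,0,0,0.003,0,-0.0001,0]]]'; python3 s.py|sed -n '1p;4p;6p';python3 -m creep '[[[0,0,0,0.003,0,0,0],[0,0,0,0.003,0,0,0]]]'; python3 s.py|sed -n '1p;4p;6p'
```

```text
t: 7.85
eef_pos: [0.6037, 0.0105, 0.1081]
tool_rot: [0.0, 1.0, 0.031, -0.0]
contact_force: [-0.7, 0.3, -0.1]
gripper_width: 0.0
t 7.85 tcp [0.6037 0.0105 0.1081] tip [0.6036 0.0105 0.0351] zaxis [-8.e-04 -1.e-04 -1.e+00] yaw 3.56 F [-0.73  0.31 -0.1 ]
to pin, tool axes mm [19.9 -0.3 -0.4]
turn [ 0.      0.0008 -0.0008]
t: 8.02
eef_pos: [0.6099, 0.0108, 0.1078]
tool_rot: [0.0, 1.0, 0.031, -0.001]
contact_force: [-2.4, -0.3, 1.6]
gripper_width: 0.004
t 8.02 tcp [0.6099 0.0108 0.1078] tip [0.6098 0.0108 0.0348] zaxis [-1.9e-03 -2.0e-04 -1.0e+00] yaw 3.55 F [-2.37 -0.32  1.64]
to pin, tool axes mm [13.7 -0.3 -0.7]
turn [ 0.0001  0.002  -0.0009]
```

```bash
python3 -m creep '[[[0,0.002,0,0.003,0,-0.0004,0],[0,0,0,0.003,0,-0.0002,0]]]'; python3 s.py|sed -n '1p;4p;6p';python3 -m creep '[[[0,0,0,0.003,0,-0.0001,0],[0,0,0,0.002,0,0,0]]]'; python3 s.py|sed -n '1p;4p;6p'
```

```text
t: 8.18
eef_pos: [0.6159, 0.0112, 0.1082]
tool_rot: [0.0, 1.0, 0.031, -0.001]
contact_force: [-1.6, 0.1, 1.2]
gripper_width: -0.001
t 8.18 tcp [0.6159 0.0112 0.1082] tip [0.6158 0.0112 0.0352] zaxis [-1.5e-03 -5.0e-04 -1.0e+00] yaw 3.55 F [-1.6   0.13  1.22]
to pin, tool axes mm [ 7.7 -0.3 -0.3]
turn [ 0.0004  0.0015 -0.0008]
t: 8.35
eef_pos: [0.6218, 0.0117, 0.1086]
tool_rot: [0.0, 1.0, 0.031, -0.0]
contact_force: [-0.4, -0.0, 1.4]
gripper_width: -0.001
t 8.35 tcp [0.6218 0.0117 0.1086] tip [0.6218 0.0117 0.0356] zaxis [-6.e-04 -3.e-04 -1.e+00] yaw 3.56 F [-0.41 -0.04  1.42]
to pin, tool axes mm [ 1.6 -0.2  0.1]
turn [ 0.0003  0.0006 -0.0007]
```

```bash
python3 -m creep '[[[0,0,0,0.0015,0,0.0003,0],[0,0,0,0,0,0.0003,0]]]'; python3 s.py|sed -n '1p;4p;6p'
```

```text
t: 8.52
eef_pos: [0.6245, 0.0119, 0.1084]
tool_rot: [0.0, 1.0, 0.031, 0.0]
contact_force: [-1.7, -0.6, 3.1]
gripper_width: 0.001
t 8.52 tcp [0.6245 0.0119 0.1084] tip [0.6245 0.0119 0.0354] zaxis [ 9.e-04 -0.e+00 -1.e+00] yaw 3.55 F [-1.7  -0.6   3.14]
to pin, tool axes mm [-1.1 -0.2 -0.1]
turn [ 0.0001 -0.0009 -0.0009]
```

```bash
python3 -m creep '[[[0,0,0,-0.0005,0,0.0002,0]]]'; python3 s.py|sed -n '1p;4,6p'
```

```text
t: 8.6
eef_pos: [0.6243, 0.0119, 0.1084]
tool_rot: [0.0, 1.0, 0.031, 0.001]
contact_force: [-0.8, -0.8, 4.0]
gripper_width: -0.0
t 8.6 tcp [0.6243 0.0119 0.1084] tip [0.6245 0.0119 0.0354] zaxis [ 0.0015 -0.     -1.    ] yaw 3.55 F [-0.76 -0.79  3.96]
to pin, tool axes mm [-1.  -0.1 -0.1]
to pin, tool axes mm [ -0.9 -45.9  -0.1]
turn [ 0.0001 -0.0015 -0.0009]
```

```bash
python3 -m creep '[[[0,-0.001,0,-0.001,-0.003,0,0],[0,0,0,0,-0.003,0,0],[0,0,0,0,-0.003,0,0]]]'; python3 s.py|sed -n '1p;5p;6p';python3 -m creep '[[[0,0,0,0,-0.003,0,0],[0,0,0,0,-0.003,0,0]]]'; python3 s.py|sed -n '1p;5p;6p'
```

```text
t: 8.85
eef_pos: [0.623, 0.0201, 0.1085]
tool_rot: [0.0, 1.0, 0.03, 0.001]
contact_force: [-0.0, -0.6, 0.9]
gripper_width: -0.003
t 8.85 tcp [0.623  0.0201 0.1085] tip [0.6232 0.0201 0.0355] zaxis [ 1.5e-03 -9.0e-04 -1.0e+00] yaw 3.46 F [-0.02 -0.55  0.9 ]
to pin, tool axes mm [ -0.2 -37.7  -0.1]
turn [ 0.001  -0.0015 -0.0025]
t: 9.02
eef_pos: [0.6223, 0.0271, 0.1083]
tool_rot: [0.0, 1.0, 0.03, 0.001]
contact_force: [0.5, 0.6, -0.5]
gripper_width: -0.001
t 9.02 tcp [0.6223 0.0271 0.1083] tip [0.6224 0.0271 0.0353] zaxis [ 1.2e-03 -6.0e-04 -1.0e+00] yaw 3.48 F [ 0.51  0.61 -0.52]
to pin, tool axes mm [  0.2 -30.7  -0.3]
turn [ 0.0007 -0.0012 -0.0021]
```

```bash
python3 -m creep '[[[0,0,-0.002,0,-0.003,0,0],[0,0,0,0,-0.003,-0.0001,0]]]'; python3 s.py|sed -n '1p;5p;6p';python3 -m creep '[[[0,0,0,0,-0.003,-0.0001,0],[0,0,0,0,-0.003,0,0]]]'; python3 s.py|sed -n '1p;5p;6p'
```

```text
t: 9.18
eef_pos: [0.6214, 0.0343, 0.108]
tool_rot: [0.0, 0.999, 0.032, 0.0]
contact_force: [0.0, -0.7, -0.1]
gripper_width: -0.001
t 9.18 tcp [0.6214 0.0343 0.108 ] tip [0.6215 0.0343 0.035 ] zaxis [ 5.e-04 -2.e-04 -1.e+00] yaw 3.65 F [ 0.01 -0.69 -0.11]
to pin, tool axes mm [  0.7 -23.4  -0.5]
turn [ 0.0003 -0.0004  0.0008]
t: 9.35
eef_pos: [0.6209, 0.0408, 0.108]
tool_rot: [0.0, 0.999, 0.032, 0.0]
contact_force: [-0.0, -2.2, 1.7]
gripper_width: 0.005
t 9.35 tcp [0.6209 0.0408 0.108 ] tip [0.6209 0.0407 0.035 ] zaxis [ 1.e-04 -8.e-04 -1.e+00] yaw 3.67 F [-0.04 -2.16  1.7 ]
to pin, tool axes mm [  0.9 -16.9  -0.5]
turn [ 0.0008 -0.0001  0.0012]
```

```bash
python3 -m creep '[[[0,0,0,0.0005,-0.003,-0.0003,0],[0,0,0,0,-0.003,-0.0001,0]]]'; python3 s.py|sed -n '1p;5p;6p';python3 -m creep '[[[0.001,0,0,0,-0.003,-0.0001,0],[0,0,0,0,-0.003,0,0]]]'; python3 s.py|sed -n '1p;5p;6p'
```

```text
t: 9.52
eef_pos: [0.6212, 0.0465, 0.1085]
tool_rot: [0.001, 0.999, 0.032, 0.0]
contact_force: [0.2, -1.0, 1.6]
gripper_width: -0.002
t 9.52 tcp [0.6212 0.0465 0.1085] tip [0.6212 0.0463 0.0355] zaxis [ 2.0e-04 -2.2e-03 -1.0e+00] yaw 3.63 F [ 0.17 -0.99  1.56]
to pin, tool axes mm [  0.2 -11.4   0. ]
turn [ 0.0022 -0.0001  0.0005]
t: 9.68
eef_pos: [0.6211, 0.0532, 0.1089]
tool_rot: [0.0, 1.0, 0.031, 0.0]
contact_force: [-0.7, -0.6, 1.2]
gripper_width: -0.002
t 9.68 tcp [0.6211 0.0532 0.1089] tip [0.6211 0.0531 0.0359] zaxis [ 8.e-04 -9.e-04 -1.e+00] yaw 3.61 F [-0.66 -0.62  1.21]
to pin, tool axes mm [-0.1 -4.6  0.4]
turn [ 0.0009 -0.0008  0.0002]
```

```bash
python3 -m creep '[[[0.001,0,0,0,-0.003,0.0002,0],[0,0,0,0,-0.001,0.0003,0]]]'; python3 s.py|sed -n '1p;5p;6p';python3 -m creep '[[[0,0,0,0,-0.0005,0.0003,0]]]'; python3 s.py|sed -n '1p;5p;6p'
```

```text
t: 9.85
eef_pos: [0.6209, 0.0588, 0.1086]
tool_rot: [-0.001, 0.999, 0.032, 0.001]
contact_force: [-0.1, -0.0, 1.2]
gripper_width: 0.001
t 9.85 tcp [0.6209 0.0588 0.1086] tip [0.621  0.0589 0.0356] zaxis [ 0.0013  0.0013 -1.    ] yaw 3.66 F [-0.11 -0.02  1.19]
to pin, tool axes mm [-0.3  1.2  0.1]
turn [-0.0012 -0.0014  0.001 ]
t: 9.93
eef_pos: [0.6208, 0.0598, 0.1084]
tool_rot: [-0.001, 0.999, 0.032, 0.001]
contact_force: [0.2, -2.3, 3.2]
gripper_width: -0.003
t 9.93 tcp [0.6208 0.0598 0.1084] tip [0.6209 0.0599 0.0354] zaxis [ 0.0014  0.0015 -1.    ] yaw 3.68 F [ 0.22 -2.28  3.16]
to pin, tool axes mm [-0.4  2.1 -0.1]
turn [-0.0014 -0.0015  0.0014]
```

```bash
python3 -m creep '[[[-0.001,-0.001,0,0,0.001,0.0003,0]]]'; python3 s.py|sed -n '1p;5p;6p'
```

```text
t: 10.02
eef_pos: [0.621, 0.0596, 0.1084]
tool_rot: [-0.001, 0.999, 0.032, 0.0]
contact_force: [0.2, 1.5, 3.5]
gripper_width: -0.001
t 10.02 tcp [0.621  0.0596 0.1084] tip [0.6211 0.0597 0.0354] zaxis [ 9.0e-04  1.3e-03 -1.0e+00] yaw 3.72 F [0.23 1.53 3.52]
to pin, tool axes mm [-0.5  1.9 -0.1]
turn [-0.0012 -0.001   0.0021]
```

```bash
python3 -m creep '[[[0,0,0,0,0,0.0004,0]]]'; python3 s.py|sed -n '1p;5p'
```

```text
t: 10.1
eef_pos: [0.621, 0.0597, 0.1083]
tool_rot: [-0.001, 0.999, 0.033, 0.001]
contact_force: [-1.4, -1.1, 6.0]
gripper_width: -0.001
t 10.1 tcp [0.621  0.0597 0.1083] tip [0.6211 0.0598 0.0353] zaxis [ 0.001   0.0012 -1.    ] yaw 3.73 F [-1.42 -1.07  6.03]
to pin, tool axes mm [-0.6  2.1 -0.2]
```

Pin 4 is at its hard stop, at the same TCP height as the others. Next I lift straight up and then pull back clear of the view.

```bash
python3 -m creep '[[[0,0,0,0,0,-0.004,0],[0,0,0,0,0,-0.01,0],[0,0,0,0,0,-0.03,0],[0,0,0,0,0,-0.04,0],[0,0,0,0,0,-0.04,0],[0,0,0,0,0,-0.04,0],[0,0,0,0,0,-0.04,0],[0,0,0,0,0,-0.04,0],[0,0,0,0,0,-0.03,0],[0,0,0,-0.01,0.03,0,0],[0,0,0,-0.01,0.035,0,0],[0,0,0,-0.01,0.035,0,0],[0,0,0,-0.01,0.035,0,0],[0,0,0,-0.01,0.035,0,0],[0,0,0,-0.01,0.035,0,0],[0,0,0,-0.01,0.035,0,0],[0,0,0,0,0.02,0,0],[0,0,0,0,0,0,0],[0,0,0,0,0,0,0]]]'
python3 - <<'E'
from h import *
from m import pins,dp
P=[]
for n in ['top','scene','wrist']:
    c=cam(n); save(c,n+'4.png')
    if n!='wrist':
        try: P.append(pins(c,n,0.0355))
        except Exception as e: print(e)
    if n=='top': save({'color':cv2.resize(c['color'][120:290,120:340],None,fx=3.5,fy=3.5)},'crop4.png')
E
```

```text
t: 11.68
eef_pos: [0.5617, -0.2136, 0.4051]
tool_rot: [-0.001, 0.999, 0.037, 0.002]
contact_force: [0.2, 1.1, 0.4]
gripper_width: 0.0
top [256.8 213.8] 139 [0.5324 0.0053 0.0355] depth pt [0.5325 0.0054 0.0353]
top [255.1 189.6] 137 [0.5782 0.0086 0.0355] depth pt [0.5782 0.0086 0.0354]
top [253.9 165.6] 133 [0.6236 0.0111 0.0355] depth pt [0.6236 0.0111 0.0353]
top [230.  167.1] 119 [0.6213 0.0562 0.0355] depth pt [0.6213 0.0562 0.0355]
scene [264.5 235.9] 149 [0.5305 0.007  0.0355] depth pt [0.5304 0.007  0.0357]
scene [255.  216.2] 141 [0.5763 0.0097 0.0355] depth pt [0.5762 0.0097 0.0356]
scene [245.9 197.4] 133 [0.6221 0.0126 0.0355] depth pt [0.6224 0.0126 0.0349]
scene [224.5 206.9] 123 [0.6192 0.0573 0.0355] depth pt [0.6193 0.0573 0.0352]
```

View pics/crop4.png

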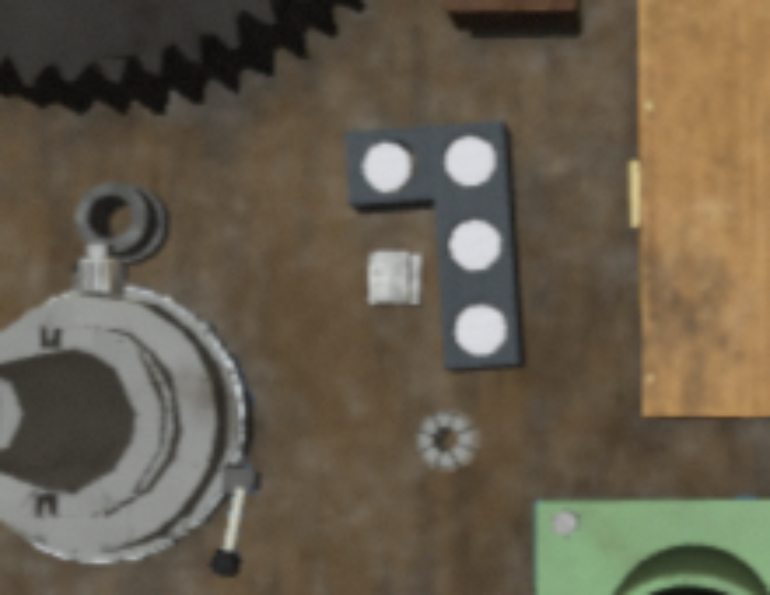

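View pics/scene4.png

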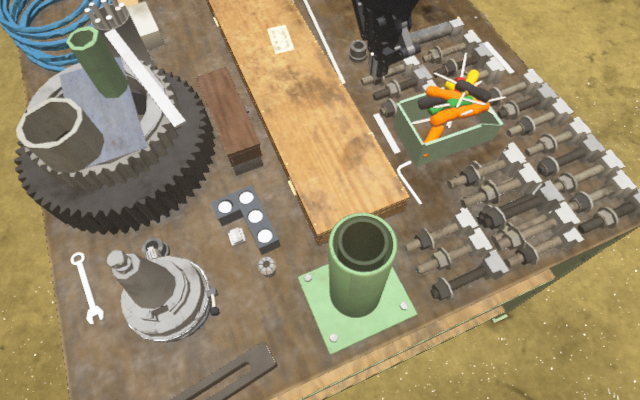

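The crop shows the rest, T-nut and collet at the same pixels as in crop1. All four pin faces are now level, at about 35.3 mm compared with about 39 mm before. The hand is well clear.

```bash
python3 -c "
from station import hand_in
print(hand_in())"
```

```text
the job is handed in; nothing more can be done
None
```

I reset all four pins in one pass, in the order asked: pin 1, pin 2, the corner, then pin 4. Then I lifted the hand away and handed the job in at about 12 s.

- **Pins:** each one was pressed until the force rose to 4–6 N at the same hand height (TCP 108.3–108.4 mm). Afterwards all four read 34.9–35.7 mm high in both cameras, down from about 39 mm. That is a drop of roughly 3.7 mm on average over the dome, a little under the 4.5 mm travel. For "fully home" I rely mainly on the matching hard stops.
- **Rest and loose parts:** the pin centres agree with the first measurement to within about 1 mm, so the rest was not visibly shifted. The T-nut and collet look unmoved in the top view. I made no separate check of the key bar; no move came near it at low height.
- **One upset:** between pins 1 and 2 the fingertips caught, probably on the steel, at about 12 N sideways and 16 N upward. I backed off 2 mm, raised the tips about 0.5 mm and carried on. After that, the readings stayed at about 6 N or less.

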